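# Put a gas hob's burners back together after cleaning

### The job

The two burners of this gas hob have been taken apart for cleaning. Put them back together: seat each slotted flame crown, foot down, fully home in the burner cup of its own size, then seat the matching solid cap flush on top of each crown. Leave the screwdriver and the tape roll where they lie.

Things in the scene. Friction and masses are not known exactly. Their poses are not given: they have to be found in the camera images.
- hob: two-burner gas hob, a stainless steel box 360 (its x) x 260 (its y) x 65 mm high, fixed on the table, left of the loose parts. Origin: centre of its underside; the flat top is 65 mm up; its front with two black knobs faces -x. One burner cup stands 85 mm in front of the centre, the other 85 mm behind it; which one is the large one varies
- burner_large: large burner cup, a light grey upright ring fixed on the hob's top: outside diameter 54, bore 47 mm, rim 14 mm above the hob's top, cup floor 4 mm above it, in a flat black drip dish of 122 mm. Origin: on its axis at the level of the hob's top; z up. A seated large crown's origin is on this axis, 5 mm above this origin
- burner_small: small burner cup, the same shape: outside diameter 37, bore 30 mm, rim 14 mm above the hob's top, cup floor 4 mm above it, drip dish 105 mm. Origin: on its axis at the level of the hob's top; z up. A seated small crown's origin is on this axis, 5 mm above this origin
- crown_large: large flame crown, loose, light grey metal, seen from above a ring with an open well: body 58 mm in diameter from 9 to 25 mm above its origin, with small dark slots round it; underneath a locating foot of 42 mm diameter, 9 mm long, bevelled 3 mm; in the top a round well of 42 mm, 6 mm deep. Origin: centre of the foot's underside; z up; any yaw will do. It stands foot down on the table. 116 g
- crown_small: small flame crown, the same shape: body 40 mm in diameter from 9 to 23 mm above its origin; foot 25 mm in diameter, 9 mm long, bevelled 3 mm; well in the top 26 mm in diameter, 6 mm deep. Origin: centre of the foot's underside; z up; any yaw. It stands foot down on the table. 80 g
- cap_large: large burner cap, loose, a solid black enamelled disc 62 mm in diameter and 10 mm thick (5 to 15 mm above its origin), on a locating boss underneath of 37 mm diameter, 5 mm long, bevelled 3 mm. Origin: centre of the boss's underside; z up; any yaw. It lies boss down on the table. Seated, its origin is 20 mm above the large crown's. 109 g
- cap_small: small burner cap, the same shape: disc 44 mm in diameter and 8 mm thick (5 to 13 mm above its origin), boss 21 mm in diameter, 5 mm long, bevelled 3 mm. Origin: centre of the boss's underside; z up; any yaw. It lies boss down on the table. Seated, its origin is 18 mm above the small crown's. 77 g
- screwdriver: screwdriver with green and red handle, 216 mm long, 40 mm thick, lying in front of the loose parts near the table's front edge, not part of the job. Origin: centre of its underside
- tape_roll: roll of tan tape, 96 mm in diameter, 25 mm high, lying flat behind the loose parts, not part of the job. Origin: centre of its underside. The loose parts lie on the bare table, 25 mm or more apart, most room along x; 40 mm or more to their right is the edge of a cutting board, top 50 mm high
Mind the look-alikes: they are no part of the job. What is shaped like the cap_large but pink is not meant. What is shaped like the crown_small but orange is not meant.

How it is judged (in metres and radians):
At the end, for the whole second after the job is handed in: Each crown sits upright in the cup of its own size (axes within 5 mm, seated height within 2.5 mm, tilt under 0.06 rad), each cap sits level in the well of the crown of its own size (the same tolerances), and all four are released and at rest (horizontal distance between crown_large and burner_large below 0.005 m and z of crown_large in the frame of burner_large between 0.0025 and 0.0075 m and angle between each of crown_large, crown_small, cap_large, cap_small's own z axis and vertical below 0.06 rad and horizontal distance between crown_small and burner_small below 0.005 m and z of crown_small in the frame of burner_small between 0.0025 and 0.0075 m and horizontal distance between cap_large and crown_large below 0.005 m and z of cap_large in the frame of crown_large between 0.0175 and 0.0225 m and horizontal distance between cap_small and crown_small below 0.005 m and z of cap_small in the frame of crown_small between 0.0155 and 0.0205 m and linear speed of each of crown_large, crown_small, cap_large, cap_small below 0.02 m/s); the robot touches nothing.
It fails at once if the screwdriver is pushed more than 30 mm away (distance of screwdriver from where it was at the start of the episode above 0.03 m).
It fails at once if the tape roll is pushed more than 30 mm away (distance of tape_roll from where it was at the start of the episode above 0.03 m).
It also fails if it takes over 118 s, if anything falls off the work surface, if the arm or the gripper's body presses on something with over 40 N, if the wrist force passes 120 N, or if a joint passes its speed limit or range.

### The arm

A 7-joint arm with a two-finger parallel gripper is mounted at the origin on a cart in front of the work surface, level with it; the furniture and walls round the work are solid. World frame = base frame: x ahead of the robot, y to its left, z up, the work surface at z = 0. Lengths are in mm, angles in rad, forces in N, time in s.
With the tool pointing down it reaches from about 425 to 800 mm from the base axis. Payload 8.3 kg.
Tool frame: the origin (TCP) lies midway between the tips of the shut fingers; the grasp point (between the pads) lies 19 mm behind it (env.grip_point_offset is the distance from the TCP to the grasp point, in mm); z points along the fingers, y is the line along which they close (so a half turn about z gives the same grasp; the last joint's range is limited). The gripper opens to 85 mm and grips with 20 to 120 N. Pads are 22 mm wide; open, the fingers measure 114 mm over their backs; the gripper's body (76 mm by 85 mm) begins 54 mm behind the grasp point. The pads swing forward as they close: fully open they stand 13 mm farther back than shut.
Start: joints at [-0.063, 0.383, 0.016, 1.37, -0.006, 1.388, -0.046], TCP at [624.982, 0.047, 231.279] pointing down, gripper open.
Joint ranges: [-2.95, 2.95], [-0.25, 2.06], [-1.52, 1.56], [0.18, 2.33], [-1.44, 4.58], [0.02, 2.06], [-3.01, 3.01]. Speed limits (rad/s): [2.39, 2.39, 3.01, 3.01, 3.14, 3.14, 3.14].

### API

Orientations are given as [roll, pitch, yaw] about the fixed x, y, z axes, in that order (R = Rz(yaw) Ry(pitch) Rx(roll)).
In Python, from bench import telemetry, vision, env gives the robot as it stands.
- The arm moves only by the tool send_rows, never from a script. Its argument "motion" is a list of rows, each a list of 7 numbers: the turn, a rotation vector about the tool's x, y, z in rad, then the shift along the tool's x, y, z in mm, then the opening, from 0 (shut) to 1 (fully open). A call has 1 to 12 rows; each row shifts and turns the commanded pose from where the row before left it, along the tool's axes as they then stand; what a row does not reach is not made up. A row lasts 1/10 s, in which the tool goes at most 50 mm and 8.59 degrees, less where a joint would pass 70% of its speed; a pose out of reach is approached as far as the arm can. A call with a gripper value outside its range is refused whole. The fingers move at their own pace and stop on an object; the grip force is fixed at half the most. Time passes only in rows, so rows that do not move let the fingers close. It gives the time, the measured TCP pose, the force, the opening and the grip force at its end, in the units of the state.
- telemetry.sense(): the state, without advancing time (a new reading comes with each control period).
- vision.grab_frame(name): name is "scene" or "side" or "wrist"; returns the picture (400x640x3 uint8, blue, green, red); there is no depth.
- vision.camera_params(name): a dict with "intrinsics" (3x3 intrinsics, pixels), "T" (4x4, takes a point from camera to world coordinates). Camera axes: x right, y up, looking along -z (the intrinsics and any distortion apply to the point x, -y, -z); pixel columns grow to the right and rows downward; lengths in mm; the calibration is good to about 2 mm. A picture is of the moment at which its call begins: read the wrist's pose just before it. camera_params takes no time and is no camera call; for the wrist camera it gives the pose at the moment of the call.
- env.close_job(): hands the job in; it is judged then, once.
Trained networks look in the newest picture that a camera, given by its name, has taken for a name from the list of things; names that differ only in an ending like _2 or _b are one class to them, and where a whole thing is asked for, a point or a joint stands for the part that bears it (a point fixed in the world has none). Each returns a list of dicts, best first, with "score" (0 to 1); they miss things now and then, are a little off and sometimes report something else, mostly with a low value. They report only what shows in the picture. A call takes as long as a camera call. They do not tell look-alikes from the thing itself.
- vision.spot_in(camera, name): "bbox" ([centre column, centre row, width, height] in pixels, round what is visible of it).
- vision.trace(camera, name): "pixels" (400x640 bool, what is visible of it) and "bbox" ([centre column, centre row, width, height] in pixels, round what is visible of it).
- vision.spot_point(camera, name): "uv" ([column, row] in pixels: a listed point, or the origin of a listed thing).
The state is a dict: "t": time; "joints": joint angles; "joint_velocities": joint speeds; "joint_efforts": joint torques, N m; "position": TCP position; "orientation": TCP orientation; "force": force on the tool from outside, world axes, zero at the start; "wrist_torque": the same for the moment, N m; "opening": opening from 0.0 (shut) to 1.0 (fully open); "gripper_force": force on a finger pad.
Only numpy, scipy, OpenCV 4.12 (cv2) and the standard library are available. Lean on these libraries where they do the work, as an engineer would, in place of code of your own. Each camera call takes 0.05 s, during which the arm holds its last target. There are 200 camera calls.

## Working session

There is one attempt and no reset: what is moved stays moved. The work goes in short steps, Python scripts to look and compute and a tool call to move; the robot and the scene stay as the last step left them, time stands still between calls to the robot, and variables do not carry over. Pictures are saved under pics/ and viewed, at most 14 in all, crops included, and the job is handed in when it is done.

Besides the shell and the picture viewer there is one more tool, called after ">>>" as name([rows], argument=value, ...), one row to a line, values as JSON. send_rows: Moves the arm, as the interface text tells. Its arguments: {"type":"object","properties":{"motion":{"type":"array"}},"required":["motion"]}

```bash
mkdir -p pics; ls
cat > h.py <<'E'
import numpy as np, cv2
from bench import telemetry, vision, env
def ray(cam,uv,P=None):
    P=P or vision.camera_params(cam); K=np.array(P["intrinsics"]);T=np.array(P["T"])
    d=np.linalg.inv(K)@np.array([uv[0],uv[1],1.]); d=np.array([d[0],-d[1],-d[2]])
    return T[:3,3],T[:3,:3]@d
def at_z(cam,uv,z,P=None):
    o,d=ray(cam,uv,P); return o+d*(z-o[2])/d[2]
def proj(cam,X,P=None):
    P=P or vision.camera_params(cam); K=np.array(P["intrinsics"]);T=np.array(P["T"])
    p=(np.linalg.inv(T)@np.array([*X,1.]))[:3]; q=K@np.array([p[0],-p[1],-p[2]]); return q[:2]/q[2]
E
python3 - <<'E'
from h import *
np.set_printoptions(precision=1,suppress=True)
s=telemetry.sense();print(s["t"],s["position"],s["orientation"],s["opening"])
print(vision.camera_params("scene"))
for c in ["scene","side","wrist"]:
    cv2.imwrite(f"pics/{c}0.png",vision.grab_frame(c))
    if c!="side" or 1:
        for n in ["burner_large","burner_small","crown_large","crown_small","cap_large","cap_small"]:
            print(c,n,[(round(r["score"],2),np.array(r["bbox"]).round(1)) for r in vision.spot_in(c,n)][:4])
print(telemetry.sense()["t"])
E
```

```text
pics
0.0 [624.5   0.1 230.3] [-3.1  0.   1.6] 1.0007884590905176
{'intrinsics': array([[507.8,   0. , 316. ],
       [  0. , 507.8, 199.4],
       [  0. ,   0. ,   1. ]]), 'T': array([[   0.8,    0.4,   -0.4,   72.3],
       [  -0.6,    0.6,   -0.5, -753.9],
       [  -0. ,    0.7,    0.8, 1013. ],
       [   0. ,    0. ,    0. ,    1. ]])}
scene burner_large [(0.57, array([314.9, 135.4,  42.5,  27.7]))]
scene burner_small [(0.88, array([261.4, 153.9,  38.5,  28.6]))]
scene crown_large [(0.66, array([398.4, 248.3,  29.3,  24.4]))]
scene crown_small [(0.74, array([355.1, 198.9,  15.4,  17.5])), (0.47, array([365.1, 224.8,   9.8,  18.1]))]
scene cap_large [(0.93, array([319.2, 219.7,  28.6,  19.4])), (0.82, array([342.1, 287.2,  28.5,  23.3]))]
scene cap_small [(0.62, array([318.6, 251.9,  20.2,  16.8])), (0.26, array([400.1, 250.1,  30. ,  25.5]))]
side burner_large [(0.57, array([362.5, 153.1,  48.2,  27.5]))]
side burner_small [(0.73, array([297.4, 152.2,  38. ,  20.5]))]
side crown_large [(0.75, array([377.5, 296.5,  25.7,  30.7]))]
side crown_small [(0.77, array([357.1, 254.3,  18. ,  20. ])), (0.77, array([364.5, 225.2,  16.7,  19.4]))]
side cap_large [(0.92, array([315.9, 231. ,  28. ,  21. ]))]
side cap_small [(0.6, array([292.6, 260.4,  18.4,  16.4]))]
wrist burner_large [(0.67, array([363.9,  48.5, 132.5,  97. ]))]
wrist burner_small [(0.64, array([176.7,  35.7, 117. ,  71.4])), (0.51, array([361.5,  50.5, 132.3, 100.9]))]
wrist crown_large []
wrist crown_small [(0.91, array([309.5, 289. ,  31. ,  35.8])), (0.88, array([329.6, 236.4,  29.7,  33.1]))]
wrist cap_large [(0.76, array([246.2, 230.9,  48.1,  49.1]))]
wrist cap_small []
1.05
```

View pics/scene0.png

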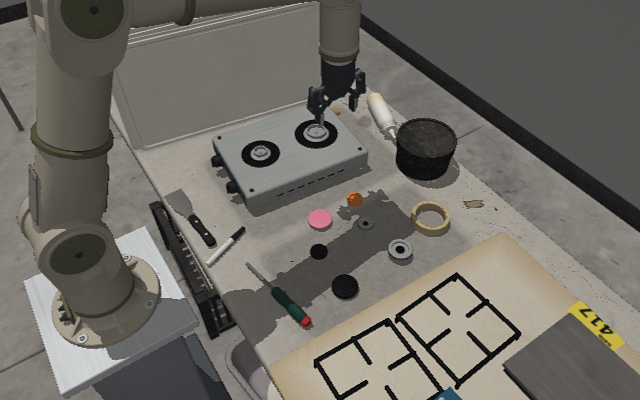

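View pics/wrist0.png

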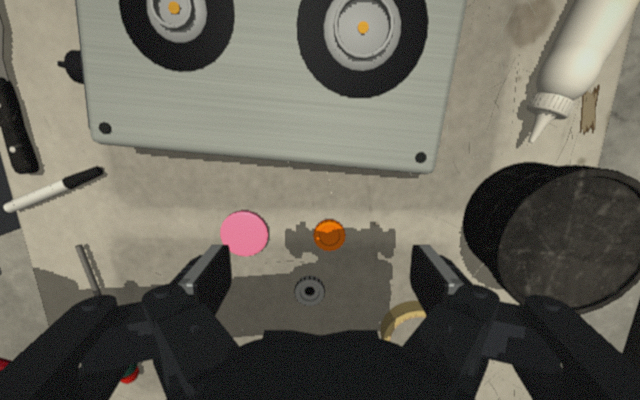

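The scene view shows these candidates:

- **Small crown:** grey at (365,224), orange at (355,199). The grey one is meant, since orange is the look-alike.
- **Large cap:** black at (345,287), pink at (319,219). The black one is meant.
- **Other loose parts:** large crown at (400,249) and small cap at (319,252), one of each.
- **Burner cups:** the large cup at (317,133) is at the rear, and the small cup at (261,153) is at the front.

I'll work out rough positions from two views and confirm with a crop.

Run:
```python
from h import *
np.set_printoptions(precision=1,suppress=True)
S={"orange":(355,199,15),"crown_small":(365.5,224,15),"crown_large":(399.5,249,15),"pink":(319,219,10),"cap_large":(343.5,287,10),"cap_small":(318.6,252,9),"bl":(315,135,75),"bs":(261.4,154,75)}
for k,(u,v,z) in S.items(): print("scene",k,at_z("scene",(u,v),z)[:2])
S={"cs1":(357.1,254.3,15),"cs2":(364.5,225,15),"crown_large":(377.5,296.5,15),"pink":(316,231,10),"cap_small":(292.6,260.4,9),"bl":(362.5,153,75),"bs":(297,152,75)}
for k,(u,v,z) in S.items(): print("side",k,at_z("side",(u,v),z)[:2])
W=vision.camera_params("wrist"); print(W)
for k,u,z in [("bl",(363,28),79),("bs",(175,8),79),("cs",(309.5,289),15)]: print(k,at_z("wrist",u,z))
im=cv2.imread("pics/scene0.png")[170:310,260:440]; cv2.imwrite("pics/crop1.png",cv2.resize(im,None,fx=4,fy=4,interpolation=cv2.INTER_CUBIC))
```

```text
scene orange [638.1 -80. ]
scene crown_small [ 610.5 -161.7]
scene crown_large [ 632.1 -268.1]
scene pink [524.8 -80.4]
scene cap_large [ 460.5 -277. ]
scene cap_small [ 467.6 -164.1]
scene bl [651.9 129.9]
scene bs [491.4 146. ]
side cs1 [ 607.3 -160.5]
side cs2 [635.5 -75.4]
side crown_large [ 632.9 -268.8]
side pink [523.5 -80. ]
side cap_small [ 469.2 -160.6]
side bl [655.7 122.1]
side bs [488.3 142. ]
{'intrinsics': array([[299.2,   0. , 320.3],
       [  0. , 299.2, 199. ],
       [  0. ,   0. ,   1. ]]), 'T': array([[  1. ,  -0. ,   0. , 625.6],
       [  0. ,   1. ,   0.3,  66.1],
       [ -0. ,  -0.3,   1. , 374.7],
       [  0. ,   0. ,   0. ,   1. ]])}
bl [663.3 142.7  79. ]
bs [498.6 158.2  79. ]
cs [ 611.1 -158.3   15. ]
```

View pics/crop1.png

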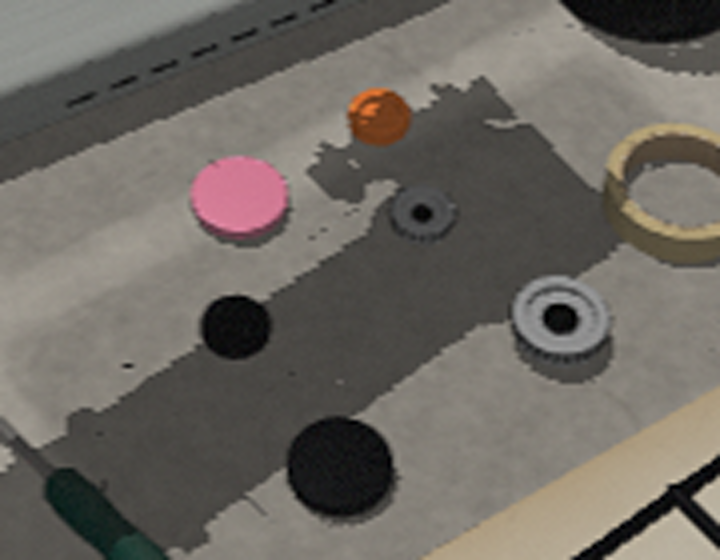

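The crop confirms it: grey small crown at crop (423,212), large crown at (560,318), small black cap at (236,326) and large black cap at (340,466). The pink and orange parts are to be left alone. Next I'll move over the loose parts.

>>> send_rows([
  [0,0,0,-40,-15,0,1],
  [0,0,0,-40,-15,0,1],
  [0,0,0,-40,-15,0,1],
  [0,0,0,-40,-15,0,1],
  [0,0,0,0,0,0,1],
  [0,0,0,0,0,0,1],
])

```text
t: 1.65
position: [564.5, -161.4, 231.5]
orientation: [3.141, 0.0, 1.568]
force: [-0.6, 1.2, -0.4]
opening: 0.997
gripper_force: 0.0
```

```bash
cat >> h.py <<'E'
def cen(r):
    m=r["pixels"].astype(np.uint8); M=cv2.moments(m,True); return np.array([M["m10"]/M["m00"],M["m01"]/M["m00"]]),M["m00"]
def look(names,zs,tag):
    s=telemetry.sense();P=vision.camera_params("wrist");im=vision.grab_frame("wrist");cv2.imwrite(f"pics/{tag}.png",im)
    print(s["t"],np.array(s["position"]).round(1),np.array(s["orientation"]).round(4),s["opening"])
    for n,z in zip(names,zs):
        for r in vision.trace("wrist",n):
            c,a=cen(r); b=r["bbox"]
            print(n,round(r["score"],2),"cen",c.round(1),"area",a,"bbox",np.array(b).round(1),"->",at_z("wrist",c,z,P)[:2].round(1),"bb->",at_z("wrist",b[:2],z,P)[:2].round(1))
    return im,P
E
python3 - <<'E'
from h import *
look(["crown_large","crown_small","cap_large","cap_small"],[20,18,10,9],"w1")
E
```

```text
1.65 [ 564.5 -161.4  231.5] [3.1413e+00 1.0000e-04 1.5677e+00] 0.9974649012845342
crown_large 0.7 cen [370.3 256.1] area 1682.0 bbox [372.6 254.3  47.1  46.3] -> [ 629.8 -268.9] bb-> [ 632.7 -266.3]
crown_small 0.95 cen [383.5 100.8] area 1144.0 bbox [384.3 103.4  35.4  38.4] -> [637.  -77.2] bb-> [638.1 -80. ]
crown_small 0.86 cen [358.6 171. ] area 889.0 bbox [358.5 171.4  34.7  31.6] -> [ 611.4 -157.7] bb-> [ 611.3 -158.1]
cap_large 0.91 cen [286.7 101.7] area 2335.0 bbox [287.5 102.2  55.3  58.5] -> [526.4 -77.6] bb-> [527.3 -78.1]
cap_large 0.64 cen [247.2 256.7] area 1422.0 bbox [249.  257.1  39.3  48.7] -> [ 467.4 -274.3] bb-> [ 469.8 -274.9]
cap_small 0.88 cen [242.6 172.1] area 986.0 bbox [243.4 171.4  38.7  41.6] -> [ 469.1 -160.3] bb-> [ 470.1 -159.4]
```

View pics/w1.png

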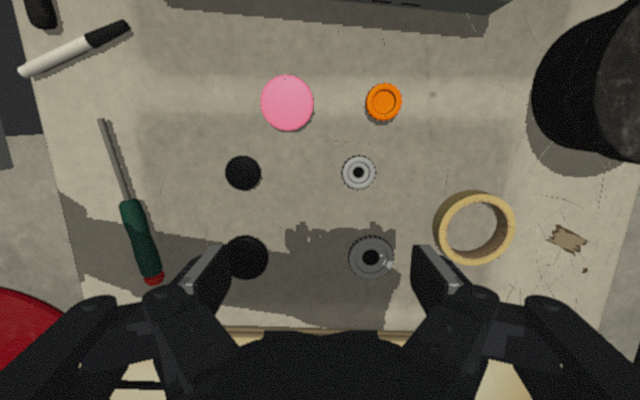

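The picture shows crown_small at (358,171), crown_large at (371,257), cap_small at (243,172) and cap_large at (247,257, partly behind a finger). The pink and orange parts are in the upper row. Next I'll look at the burners from the same relative height.

>>> send_rows([
  [0,0,0,0,0,-30,1],
  [0,0,0,0,0,-30,1],
  [0,0,0,40,0,0,1],
  [0,0,0,40,0,0,1],
  [0,0,0,40,0,0,1],
  [0,0,0,40,0,0,1],
  [0,0,0,40,5,0,1],
  [0,0,0,40,5,0,1],
  [0,0,0,40,0,0,1],
  [0,0,0,30,0,0,1],
  [0,0,0,0,0,0,1],
  [0,0,0,0,0,0,1],
])

```text
t: 3.1
position: [574.6, 151.7, 291.0]
orientation: [-3.141, 0.0, 1.574]
force: [-0.2, -1.7, -0.4]
opening: 0.999
gripper_force: 0.0
```

Run:
```python
from h import *
im,P=look(["burner_large","burner_small"],[79,79],"w2")
for n in ["burner_large","burner_small"]:
    for r in vision.spot_point("wrist",n): print(n,r["score"],np.array(r["uv"]).round(1),at_z("wrist",r["uv"],65,P)[:2].round(1))
```

```text
3.1 [574.6 151.7 291. ] [-3.141   0.      1.5742] 0.9992732156172398
burner_large 0.73 cen [391.4 175.5] area 7234.0 bbox [392.7 175.8  99.2  96.8] -> [660.8 150.8] bb-> [662.3 150.4]
burner_large 0.33 cen [316.1 151.4] area 46155.0 bbox [325.7 157.9 334.8 226. ] -> [570.1 179.2] bb-> [581.4 171.6]
burner_small 0.68 cen [255.3 162.8] area 5628.0 bbox [257.7 162.1  85.   88.3] -> [497.6 165.3] bb-> [500.5 166.2]
burner_large 0.81 [387.9 179. ] [660.  143.6]
burner_small 0.64 [258.6 161.4] [498.7 165.1]
```

View pics/w2.png

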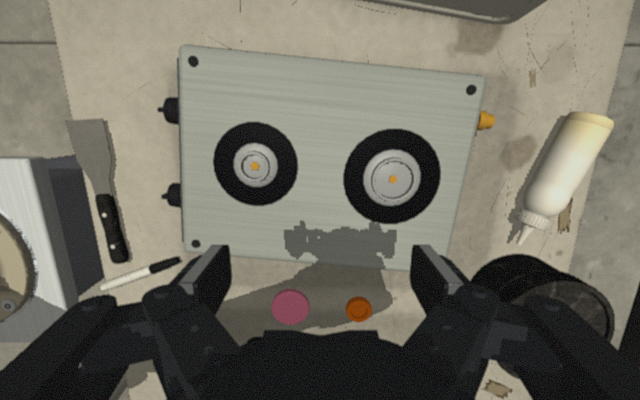

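The view shows the small cup at about (256,165) and the large cup at about (392,179), each in a black dish. I'll fit ellipses to the dishes and the ring rims.

```bash
cat > fit.py <<'E'
from h import *
def fit(im,P,c,half,zd,zr,tag=""):
    g=cv2.cvtColor(im,cv2.COLOR_BGR2GRAY).astype(np.float32)
    x0,y0=int(c[0]-half),int(c[1]-half); m=(g[y0:y0+2*half,x0:x0+2*half]<70).astype(np.uint8)
    cs,_=cv2.findContours(m,cv2.RETR_CCOMP,cv2.CHAIN_APPROX_NONE)
    for k in sorted(cs,key=cv2.contourArea,reverse=True)[:2]:
        if len(k)<20: continue
        e=cv2.fitEllipse(k); u=np.array(e[0])+[x0,y0]
        big=cv2.contourArea(k)>0.7*2*half*2*half*0.6
        print(tag,u.round(1),np.array(e[1]).round(1),"zd",at_z("wrist",u,zd,P)[:2].round(1),"zr",at_z("wrist",u,zr,P)[:2].round(1))
E
python3 - <<'E'
from fit import *
im=cv2.imread("pics/w2.png");P=vision.camera_params("wrist")
fit(im,P,(256,164),50,66,79,"small"); fit(im,P,(392,177),56,66,79,"large")
E
```

```text
small [255.1 163.4] [79.7 84.5] zd [495.2 160. ] zr [498.1 162. ]
small [255.1 164.4] [44.5 46.9] zd [495.1 158.8] zr [498.  160.8]
large [391.5 175.9] [91.2 97.5] zd [665.  144.2] zr [661.8 146.7]
large [391.5 177.1] [56.4 60.3] zd [665.  142.7] zr [661.9 145.3]
```

Run:
```python
from h import *
import numpy as np
P=vision.camera_params("wrist");T=P["T"].copy();T[:3,3]+=np.array([564.5-574.6,-161.4-151.7,231.5-291.0]);P["T"]=T
for n,u,z in [("tape",(475.5,226),25),("crownL",(371.5,254.5),25),("cs",(358.5,171),20),("well L",(371,257),19),("capS",(243,172.5),13),("orange",(384,102),20),("pink",(287,101),15),("boardedge",(320,331),50),("screw tip",(101,121),5),("screw end",(155,280),20)]: print(n,at_z("wrist",u,z,P)[:2].round(1))
```

```text
tape [ 758.7 -228.7]
crownL [ 631.1 -267.3]
cs [ 611.6 -160.3]
well L [ 631.7 -273.7]
capS [ 471.  -163.2]
orange [637.9 -81.5]
pink [527.7 -80. ]
boardedge [ 565.2 -362.1]
screw tip [ 303.2 -102.1]
screw end [ 346.  -306.4]
```

>>> send_rows([
  [0,0,0,-42,6,0,1],
  [0,0,0,-42,6,0,1],
  [0,0,0,-42,6,0,1],
  [0,0,0,-42,6,0,1],
  [0,0,0,-42,6,0,1],
  [0,0,0,-42,6,20,1],
  [0,0,0,-42,6,25,1],
  [0,0,0,-42,6,25,1],
  [0,0,0,-42,4,30,1],
  [0,0,0,-41,4,40,1],
  [0,0,0,0,0,0,1],
  [0,0,0,0,0,0,1],
])

```text
t: 4.55
position: [628.9, -264.2, 155.8]
orientation: [-3.139, -0.001, 1.567]
force: [1.3, -0.2, 0.9]
opening: 0.999
gripper_force: 0.0
```

Run:
```python
from fit import *
im,P=look(["crown_large","tape_roll"],[20,25],"w3")
```

```text
4.55 [ 628.9 -264.2  155.8] [-3.1387e+00 -6.0000e-04  1.5672e+00] 0.9987888777711589
crown_large 0.65 cen [321.4 194. ] area 2871.0 bbox [322.4 192.2  63.4  59.6] -> [ 630.1 -269.1] bb-> [ 631.1 -267.3]
tape_roll 0.89 cen [464.9 151.9] area 5094.0 bbox [459.4 153.4 112.1 104.1] -> [ 760.6 -228.6] bb-> [ 755.8 -229.9]
```

View pics/w3.png

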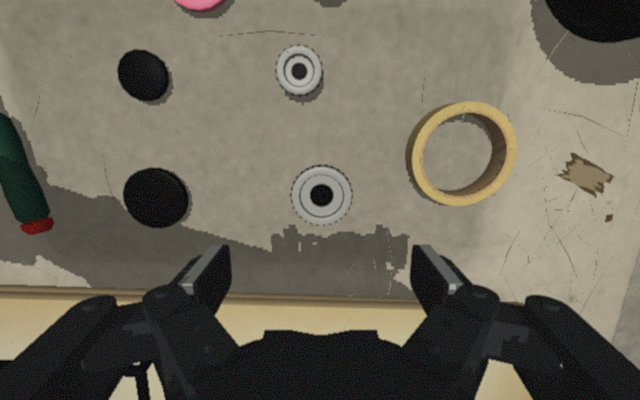

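The large crown is centred near (321,195) between the fingers, and the tape roll at (465,153) is well clear of them. I'll fit its top ring more exactly.

```bash
cat >> fit.py <<'E'
def disc(im,P,c,half,z,thr,dark,tag=""):
    g=cv2.cvtColor(im,cv2.COLOR_BGR2GRAY); x0,y0=int(c[0]-half),int(c[1]-half); r=g[y0:y0+2*half,x0:x0+2*half]
    m=((r<thr) if dark else (r>thr)).astype(np.uint8)
    cs,_=cv2.findContours(m,cv2.RETR_EXTERNAL,cv2.CHAIN_APPROX_NONE); k=cv2.convexHull(max(cs,key=cv2.contourArea))
    (u,v),ax,_=cv2.fitEllipse(k); u+=x0;v+=y0; w=at_z("wrist",(u,v),z,P)
    print(tag,round(u,1),round(v,1),np.array(ax).round(1),w[:2].round(1),"thr",thr); return w
E
python3 - <<'E'
from fit import *
im=cv2.imread("pics/w3.png");P=vision.camera_params("wrist")
for t in (130,145,160,170): disc(im,P,(321.5,195),36,25,t,False,"crownL")
for t in (130,145,160,170): disc(im,P,(299,71),30,23,t,False,"crownS")
for t in (25,35,50): disc(im,P,(143,75),36,11,t,True,"capS")
for t in (25,35,50): disc(im,P,(155,197),40,13,t,True,"capL")
E
```

```text
crownL 323.6 193.7 [ 79.  147.4] [ 635.5 -265.3] thr 130
crownL 321.0 195.3 [56.9 57.7] [ 633.  -266.9] thr 145
crownL 321.0 188.4 [42. 50.] [ 633.  -260.1] thr 160
crownL 316.5 169.9 [ 4.4 15.6] [ 628.7 -242.4] thr 170
crownS 299.0 70.7 [ 71.9 101.6] [ 613.6 -156. ] thr 130
crownS 298.3 69.0 [43.5 47.3] [ 613.  -154.6] thr 145
crownS 298.3 68.6 [41.8 45. ] [ 613.  -154.3] thr 160
crownS 298.9 71.9 [25.  25.3] [ 613.5 -156.9] thr 170
capS 142.9 75.1 [44.8 53.7] [ 471.4 -158.3] thr 25
capS 143.0 75.0 [45.5 54.6] [ 471.4 -158.3] thr 35
capS 143.0 75.1 [45.9 55.3] [ 471.4 -158.4] thr 50
capL 155.5 197.5 [57.1 64.5] [ 467.6 -272.6] thr 25
capL 155.6 197.6 [57.5 64.8] [ 467.7 -272.7] thr 35
capL 155.6 197.7 [58.5 65.8] [ 467.7 -272.8] thr 50
```

>>> send_rows([
  [0,0,0,-2.5,3,20,1],
  [0,0,0,0,0,25,1],
  [0,0,0,0,0,25,1],
  [0,0,0,0,0,25,1],
  [0,0,0,0,0,20,1],
  [0,0,0,0,0,15,1],
  [0,0,0,0,0,10,1],
  [0,0,0,0,0,6,1],
  [0,0,0,0,0,0,1],
  [0,0,0,0,0,0,1],
])

```text
t: 5.7
position: [633.9, -264.9, 12.4]
orientation: [3.14, 0.0, 1.571]
force: [0.1, 0.4, -0.2]
opening: 1.0
gripper_force: 0.0
```

Run:
```python
from h import *
for i in range(3):
    s=telemetry.sense();print(s["t"],np.array(s["position"]).round(1),np.array(s["force"]).round(1)); vision.grab_frame("side")
```

```text
5.7 [ 633.9 -264.9   12.4] [ 0.1  0.4 -0.2]
5.75 [ 634.  -265.    12.6] [ 0.8 -0.2  0.3]
5.8 [ 634.  -265.    12.6] [ 0.1 -1.3 -0.8]
```

>>> send_rows([
  [0,0,0,-2,-1,5,1],
  [0,0,0,0,0,5,1],
  [0,0,0,0,0,0,1],
  [0,0,0,0,0,0,0],
  [0,0,0,0,0,0,0],
  [0,0,0,0,0,0,0],
  [0,0,0,0,0,0,0],
  [0,0,0,0,0,0,0],
  [0,0,0,0,0,0,0],
  [0,0,0,0,0,0,0],
  [0,0,0,0,0,0,0],
  [0,0,0,0,0,0,0],
])

```text
t: 7.05
position: [632.7, -266.9, 2.0]
orientation: [3.141, 0.0, 1.571]
force: [0.0, 1.2, 5.2]
opening: 0.655
gripper_force: 64.1
```

Gripped: the opening of 0.655 is about 56 mm. Lifting and carrying it to the large cup.

>>> send_rows([
  [0,0,0,0,0,-15,0],
  [0,0,0,0,0,-30,0],
  [0,0,0,0,0,-35,0],
  [0,0,0,0,0,-35,0],
  [0,0,0,0,0,-33,0],
  [0,0,0,35,0,0,0],
  [0,0,0,35,4,0,0],
  [0,0,0,35,4,0,0],
  [0,0,0,35,4,0,0],
  [0,0,0,35,4,0,0],
  [0,0,0,35,4,0,0],
  [0,0,0,35,4,0,0],
])

```text
t: 8.25
position: [656.0, -20.3, 150.0]
orientation: [-3.141, -0.0, 1.571]
force: [0.6, -0.6, -1.8]
opening: 0.662
gripper_force: 64.0
```

>>> send_rows([
  [0,0,0,35,4,0,0],
  [0,0,0,35,4,0,0],
  [0,0,0,35,0,0,0],
  [0,0,0,35,0,0,0],
  [0,0,0,25,0,0,0],
  [0,0,0,0,0,0,0],
  [0,0,0,0,0,0,0],
])

```text
t: 8.95
position: [663.9, 144.0, 149.6]
orientation: [-3.141, 0.0, 1.573]
force: [0.2, -0.8, -1.7]
opening: 0.653
gripper_force: 64.0
```

Run:
```python
from fit import *
im,P=look(["crown_large","burner_large","burner_small"],[150,66,66],"w4")
```

```text
8.95 [663.9 144.  149.6] [-3.1410e+00  2.0000e-04  1.5725e+00] 0.6528755673076035
crown_large 0.59 cen [320.3 269.5] area 12430.0 bbox [322.1 268.6 129.7 122.1] -> [664.6 132.5] bb-> [665.5 133.1]
burner_large 0.93 cen [319.7 178.4] area 12782.0 bbox [319.5 181.7 161.  118.5] -> [663.9 164.8] bb-> [663.8 162.2]
burner_small 0.79 cen [100.2 178.4] area 14173.0 bbox [101.6 177.4 140.4 132.8] -> [494.4 164.3] bb-> [495.7 165.1]
```

View pics/w4.png

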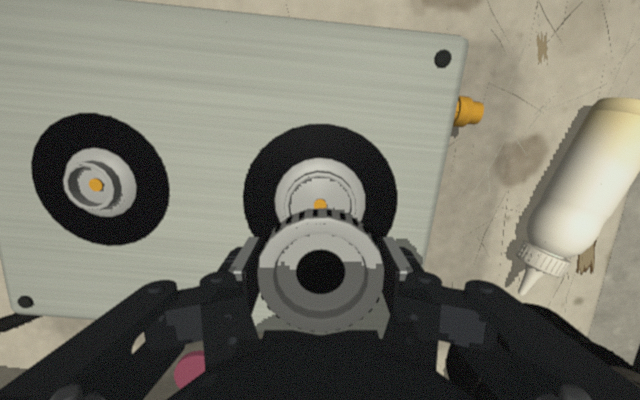

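The crown hangs centred at about (321,270). The large dish is at about (320,198) with its jet at (320,204), and the small dish at about (100,178). I'll fit these.

```bash
cat >> fit.py <<'E'
def circ(im,P,c0,rad,z,thr,arc,tag=""):
    # dark dish of radius rad at height z: edge points along world rays, least-squares circle with known radius
    from scipy.optimize import least_squares
    g=cv2.GaussianBlur(cv2.cvtColor(im,cv2.COLOR_BGR2GRAY),(3,3),0).astype(float); c=np.array(c0,float)
    for _ in range(3):
        pts=[]
        for a in np.radians(np.arange(arc[0],arc[1],3)):
            rs=np.arange(rad-10,rad+10,.3); uv=np.array([proj("wrist",[*(c+r*np.array([np.cos(a),np.sin(a)])),z],P) for r in rs],np.float32)
            v=cv2.remap(g.astype(np.float32),uv[:,0].copy(),uv[:,1].copy(),cv2.INTER_LINEAR).ravel(); d=np.gradient(v); i=np.argmax(d)
            if d[i]>3: pts.append(c+rs[i]*np.array([np.cos(a),np.sin(a)]))
        pts=np.array(pts); s=least_squares(lambda q:np.hypot(*(pts-q[:2]).T)-q[2],[*c,rad],loss="soft_l1"); c=s.x[:2]
    print(tag,s.x.round(2),"n",len(pts),"rms",np.std(s.fun).round(2)); return c
E
python3 - <<'E'
from fit import *
im=cv2.imread("pics/w4.png");P=vision.camera_params("wrist")
circ(im,P,(495,160),52.5,66,0,(0,360),"small"); circ(im,P,(665,144),61,66,0,(10,170),"large")
g=cv2.cvtColor(im,cv2.COLOR_BGR2GRAY)
for t in (90,110): disc(im,P,(321,270),66,173,t,False,"crown")
print(proj("wrist",[664,144,173],P),proj("wrist",[664,144+29,173],P),proj("wrist",[664,144-29,173],P),proj("wrist",[664,144,167],P))
E
```

```text
small [495.06 158.84  52.21] n 120 rms 0.24
large [664.63 142.56  60.59] n 54 rms 0.19
crown 320.0 281.0 [139.9 188.6] [665.  136.6] thr 90
crown 320.4 250.4 [ 64.  120.8] [665.2 151.6] thr 110
[317.62437632 266.1063867 ] [317.37210392 203.1519282 ] [317.84914791 322.19802935] [317.73851522 259.87688632]
```

Run:
```python
from fit import *
im=cv2.imread("pics/w4.png");P=vision.camera_params("wrist")
x0,y0,f=190,190,4
o=cv2.resize(im[y0:y0+150,x0:x0+200+60],None,fx=3,fy=3,interpolation=cv2.INTER_CUBIC)
q=lambda X:tuple(int(v) for v in (proj("wrist",X,P)-[x0,y0])*3)
for r,z,c in [(29,173,(0,255,0)),(21,173,(0,255,255)),(29,157,(255,0,0))]:
    cv2.polylines(o,[np.array([q([664+r*np.cos(a),144+r*np.sin(a),z]) for a in np.linspace(0,6.3,60)])],True,c,1)
for sx in (-1,1):
    for z in (152,190):
        for y in (-11,11): cv2.circle(o,q([664+sx*29,144+y,z]),4,(0,0,255),-1)
cv2.imwrite("pics/c4.png",o)
```

```text
(no output)
```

View pics/c4.png

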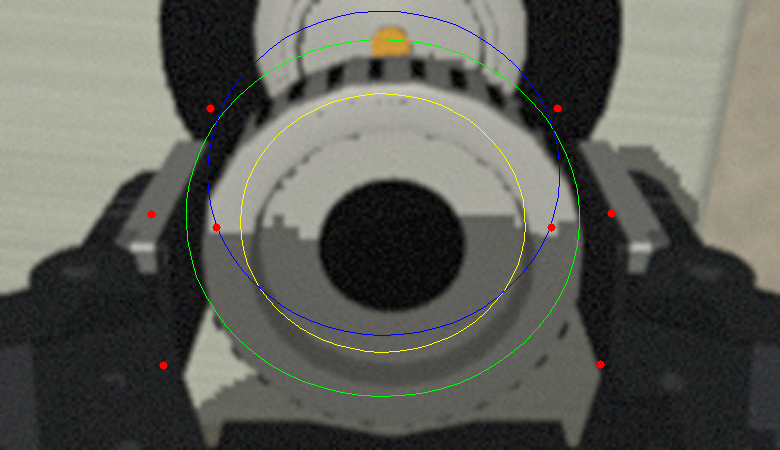

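The fingers and the crown are displaced alike in the image, so this is a hand-eye bias and the crown is centred in the pads. The table and burner measurements share that bias, so I use the relative estimate of (664.5, 142.6) and go down step by step.

>>> send_rows([
  [0,0,0,-1.4,0.5,20,0],
  [0,0,0,0,0,20,0],
  [0,0,0,0,0,15,0],
  [0,0,0,0,0,10,0],
  [0,0,0,0,0,2,0],
  [0,0,0,0,0,2,0],
  [0,0,0,0,0,0,0],
  [0,0,0,0,0,0,0],
])

```text
t: 9.95
position: [665.3, 142.0, 81.4]
orientation: [3.14, -0.0, 1.571]
force: [0.3, 0.0, -0.7]
opening: 0.656
gripper_force: 64.1
```

>>> send_rows([
  [0,0,0,0,0,2,0],
  [0,0,0,0,0,1,0],
  [0,0,0,0,0,0,0],
])

```text
t: 10.25
position: [665.5, 142.6, 80.3]
orientation: [3.139, -0.001, 1.571]
force: [-7.1, -0.3, 11.8]
opening: 0.654
gripper_force: 65.4
```

There is contact, with the bevel pushing towards -x. I'll shift by -1.5 mm in x and continue.

>>> send_rows([
  [0,0,0,0,-1.5,0,0],
  [0,0,0,0,0,1,0],
  [0,0,0,0,0,1,0],
  [0,0,0,0,0,0,0],
])

```text
t: 10.65
position: [665.5, 142.8, 80.0]
orientation: [3.135, -0.002, 1.571]
force: [-3.8, -0.0, 17.5]
opening: 0.659
gripper_force: 65.9
```

>>> send_rows([
  [0,0,0,0,0,-5,0],
  [0,0,0,0,0,0,0],
  [0,0,0,0,0,0,0],
])

```text
t: 10.95
position: [663.6, 142.2, 80.8]
orientation: [3.141, -0.001, 1.571]
force: [0.6, 0.2, 3.7]
opening: 0.66
gripper_force: 64.4
```

Run:
```python
from fit import *
im,P=look(["crown_large"],[105],"w5")
circ(im,P,(495,160),52.5,66,0,(0,360),"small"); circ(im,P,(665,144),61,66,0,(10,170),"large")
o=cv2.resize(im[120:400,180:460],None,fx=2,fy=2,interpolation=cv2.INTER_CUBIC)
v=vision.grab_frame("side");cv2.imwrite("pics/s5.png",v); w=vision.grab_frame("scene")
a=cv2.resize(v[110:180,320:400],None,fx=3.5,fy=3.5,interpolation=cv2.INTER_CUBIC);b=cv2.resize(w[100:170,275:355],None,fx=3.5,fy=3.5,interpolation=cv2.INTER_CUBIC)
r=np.vstack([a,b]); r=cv2.copyMakeBorder(r,0,max(0,560-r.shape[0]),0,0,cv2.BORDER_CONSTANT)[:560,:240]
cv2.imwrite("pics/c5.png",np.hstack([o,r]))
```

```text
10.95 [663.6 142.2  80.8] [ 3.1407e+00 -5.0000e-04  1.5711e+00] 0.6596818599498881
crown_large 0.94 cen [320.4 269.7] area 12598.0 bbox [323.5 266.4 128.8 125.3] -> [664.3 143.5] bb-> [665.6 145.1]
small [494.26 160.88  52.35] n 65 rms 0.21
large [663.97 145.32  60.69] n 54 rms 0.15
```

View pics/c5.png

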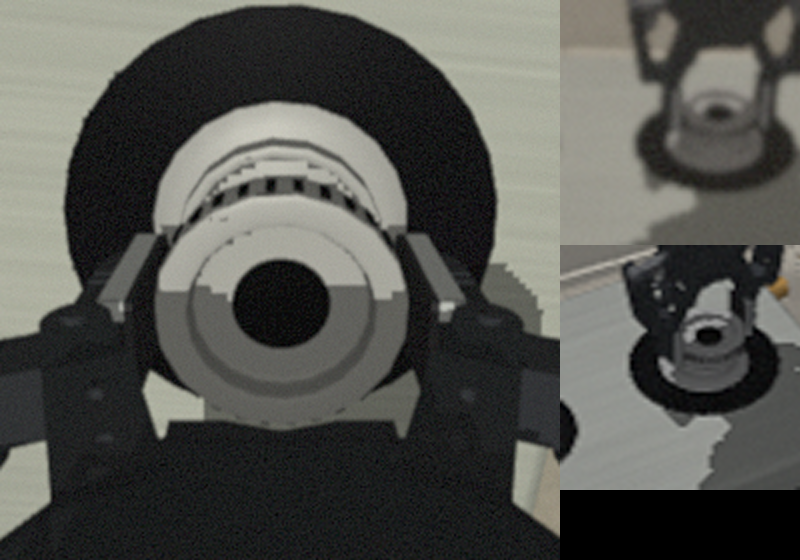

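Run:
```python
from fit import *
P=vision.camera_params("wrist"); print(P["T"].round(3)); print(telemetry.sense()["position"])
px=lambda c:(c[0]/2+180,c[1]/2+120)
for n,c,z in [("rim bottom",(283,428),103.8),("rim top",(283,193),103.8),("rim L",(158,290),103.8),("rim R",(407,290),103.8),("hole floor",(281,304),97.8),("bore back",(283,142),79),("padtip L",(155,235),85),("padtip R",(405,235),85),("padtip L z90",(155,235),90)]: print(n,at_z("wrist",px(c),z,P)[:2].round(1))
```

```text
[[ 1.00000e+00 -1.00000e-03 -1.00000e-03  6.64094e+02]
 [ 1.00000e-03  9.65000e-01  2.62000e-01  2.08154e+02]
 [ 0.00000e+00 -2.62000e-01  9.65000e-01  2.24158e+02]
 [ 0.00000e+00  0.00000e+00  0.00000e+00  1.00000e+00]]
[663.58758757 142.16999856  80.75210569]
rim bottom [664.8 109. ]
rim top [664.7 167.8]
rim L [637.  145.1]
rim R [692.3 145.2]
hole floor [664.3 138.4]
bore back [664.8 172.9]
padtip L [632.9 150.4]
padtip R [695.3 150.5]
padtip L z90 [634.  152.5]
```

Relative to the cup the crown appears about 4 to 7 mm too far towards -y. I'll raise it, shift +4 mm in y and probe again.

>>> send_rows([
  [0,0,0,0,0,-3,0],
  [0,0,0,4,0,0,0],
  [0,0,0,0,0,0,0],
  [0,0,0,0,0,2,0],
  [0,0,0,0,0,2,0],
  [0,0,0,0,0,1,0],
  [0,0,0,0,0,1,0],
  [0,0,0,0,0,0,0],
])

```text
t: 11.95
position: [663.4, 146.3, 77.8]
orientation: [3.141, -0.001, 1.571]
force: [-1.2, 1.1, 1.6]
opening: 0.658
gripper_force: 64.3
```

Run:
```python
from h import *
s=telemetry.sense();print(s["position"],s["force"],s["wrist_torque"])
```

```text
[663.44501227 146.29165063  77.80042967] [-1.20443683  1.09851522  1.62211319] [ 0.20141071  0.15168497 -0.01017869]
```

The foot is below the rim without any force. Continuing down.

>>> send_rows([
  [0,0,0,0,0,1.5,0],
  [0,0,0,0,0,1.5,0],
  [0,0,0,0,0,1.5,0],
  [0,0,0,0,0,1,0],
  [0,0,0,0,0,0,0],
])

```text
t: 12.45
position: [663.3, 146.7, 72.1]
orientation: [3.141, -0.001, 1.571]
force: [-0.2, 4.8, 1.0]
opening: 0.658
gripper_force: 64.3
```

Run:
```python
from h import *
s=telemetry.sense();print(s["position"],s["force"],s["wrist_torque"])
```

```text
[663.28402342 146.65032254  72.10507385] [-0.18630338  4.79761562  0.96757804] [0.99711598 0.02037966 0.0243078 ]
```

>>> send_rows([
  [0,0,0,2,0,0,0],
  [0,0,0,0,0,1,0],
  [0,0,0,0,0,0.5,0],
  [0,0,0,0,0,0,0],
])

```text
t: 12.85
position: [663.4, 146.9, 72.0]
orientation: [3.141, 0.001, 1.57]
force: [-5.6, -1.5, 11.9]
opening: 0.661
gripper_force: 65.3
```

Run:
```python
from h import *
s=telemetry.sense();print(s["position"],s["force"],s["wrist_torque"])
```

```text
[663.41236116 146.87178324  72.00319802] [-5.63621165 -1.48965409 11.88050804] [-0.14405262  1.31469196 -0.0129238 ]
```

Seated: z is 72.0 with 12 N upward. Releasing, rising and checking.

>>> send_rows([
  [0,0,0,0,0,-1,0],
  [0,0,0,0,0,0,1],
  [0,0,0,0,0,0,1],
  [0,0,0,0,0,0,1],
  [0,0,0,0,0,0,1],
  [0,0,0,0,0,-15,1],
  [0,0,0,0,0,-30,1],
  [0,0,0,0,0,-30,1],
  [0,0,0,0,0,-30,1],
  [0,0,0,0,0,-30,1],
  [0,0,0,0,0,0,1],
  [0,0,0,0,0,0,1],
])

```text
t: 14.05
position: [663.9, 148.0, 208.5]
orientation: [3.139, -0.001, 1.571]
force: [0.6, -0.3, -1.2]
opening: 1.003
gripper_force: 0.0
```

Run:
```python
from fit import *
im,P=look(["crown_large"],[90],"w6")
circ(im,P,(495,160),52.5,66,0,(0,360),"small"); circ(im,P,(665,144),61,66,0,(0,360),"large")
```

```text
14.05 [663.9 148.  208.5] [ 3.1387e+00 -8.0000e-04  1.5708e+00] 1.003413363702566
crown_large 0.87 cen [319.4 197.1] area 3266.0 bbox [320.6 193.7  69.2  64.8] -> [664.  144.6] bb-> [665.1 147.8]
crown_large 0.38 cen [319.5 182.4] area 8473.0 bbox [320.6 186.4 126.5 121.9] -> [664.1 158.2] bb-> [665.1 154.6]
small [494.36 160.78  52.14] n 120 rms 0.29
large [663.86 145.21  60.48] n 120 rms 0.28
```

View pics/w6.png

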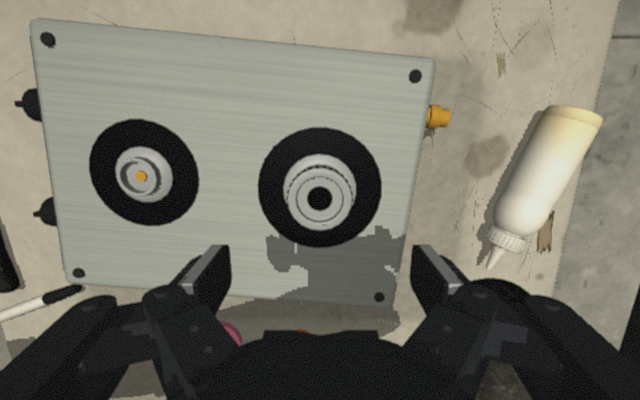

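The large crown is seated, ring at (320,197) in the dish. Next is the grey small crown.

>>> send_rows([
  [0,0,0,-35,-6,0,1],
  [0,0,0,-35,-6,0,1],
  [0,0,0,-35,-6,0,1],
  [0,0,0,-35,-6,0,1],
  [0,0,0,-35,-6,0,1],
  [0,0,0,-35,-6,0,1],
  [0,0,0,-35,-6,0,1],
  [0,0,0,-35,-6,0,1],
  [0,0,0,-27,-4,25,1],
  [0,0,0,0,0,25,1],
  [0,0,0,0,0,0,1],
  [0,0,0,0,0,0,1],
])

```text
t: 15.35
position: [610.9, -158.0, 155.8]
orientation: [-3.139, -0.001, 1.572]
force: [1.0, -0.1, -0.5]
opening: 1.004
gripper_force: 0.0
```

Run:
```python
from fit import *
im,P=look(["crown_small"],[18],"w7")
c=vision.trace("wrist","crown_small")
import numpy as np
for r in c:
    u,_=cen(r)
    if abs(u[0]-320)<60: 
        for t in (130,140,150,160): disc(im,P,u,30,23,t,False,"cs")
cv2.imwrite("pics/c7.png",cv2.resize(im[100:260,220:420],None,fx=3,fy=3,interpolation=cv2.INTER_CUBIC))
```

```text
15.35 [ 610.9 -158.   155.8] [-3.1393e+00 -1.2000e-03  1.5719e+00] 1.0036459418684656
crown_small 0.97 cen [319.8 188.7] area 1427.0 bbox [321.  188.   46.3  44.2] -> [ 610.7 -158.1] bb-> [ 611.9 -157.3]
crown_small 0.71 cen [349.3 100.8] area 1703.0 bbox [349.6 104.5  44.8  50.3] -> [636.9 -77.3] bb-> [637.3 -80.5]
cs 319.7 188.5 [77.5 87.2] [ 610.6 -156.6] thr 130
cs 319.7 189.8 [37.9 38.6] [ 610.6 -158. ] thr 140
cs 319.4 187.8 [33.2 35.7] [ 610.3 -156. ] thr 150
cs 317.5 174.4 [ 5.5 18.2] [ 608.5 -143.2] thr 160Traceback (most recent call last):
  File "<stdin>", line 8, in <module>
  File "fit.py", line 15, in disc
    (u,v),ax,_=cv2.fitEllipse(k); u+=x0;v+=y0; w=at_z("wrist",(u,v),z,P)
               ~~~~~~~~~~~~~~^^^
cv2.error: OpenCV(4.12.0) /io/opencv/modules/imgproc/src/shapedescr.cpp:361: error: (-201:Incorrect size of input array) There should be at least 5 points to fit the ellipse in function 'fitEllipseNoDirect'
```

The picture numbers put the grey crown at pixel (320,189), right under the tool, and the orange one off at (349,101). Descending and gripping.

>>> send_rows([
  [0,0,0,0,0,25,1],
  [0,0,0,0,0,25,1],
  [0,0,0,0,0,25,1],
  [0,0,0,0,0,25,1],
  [0,0,0,0,0,20,1],
  [0,0,0,0,0,15,1],
  [0,0,0,0,0,8,1],
  [0,0,0,0,0,2,1],
  [0,0,0,0,0,0,1],
  [0,0,0,0,0,0,1],
])

```text
t: 16.5
position: [612.2, -159.3, 12.7]
orientation: [3.14, 0.0, 1.571]
force: [0.0, 0.9, -0.7]
opening: 1.0
gripper_force: 0.0
```

>>> send_rows([
  [0,0,0,1,-1,5,1],
  [0,0,0,0,0,4.5,1],
  [0,0,0,0,0,0,1],
  [0,0,0,0,0,0,0],
  [0,0,0,0,0,0,0],
  [0,0,0,0,0,0,0],
  [0,0,0,0,0,0,0],
  [0,0,0,0,0,0,0],
  [0,0,0,0,0,0,0],
  [0,0,0,0,0,0,0],
  [0,0,0,0,0,0,0],
  [0,0,0,0,0,0,0],
])

```text
t: 17.7
position: [610.6, -158.2, 2.5]
orientation: [3.141, 0.0, 1.571]
force: [-1.0, -0.3, 5.4]
opening: 0.444
gripper_force: 60.3
```

>>> send_rows([
  [0,0,0,0,0,-15,0],
  [0,0,0,0,0,-30,0],
  [0,0,0,0,0,-35,0],
  [0,0,0,0,0,-35,0],
  [0,0,0,0,0,-32,0],
  [0,0,0,35,-13,0,0],
  [0,0,0,35,-13,0,0],
  [0,0,0,35,-13,0,0],
  [0,0,0,35,-13,0,0],
  [0,0,0,35,-13,0,0],
  [0,0,0,35,-13,0,0],
  [0,0,0,35,-13,0,0],
])

```text
t: 18.9
position: [518.6, 88.2, 149.8]
orientation: [3.141, -0.0, 1.571]
force: [1.0, 0.1, -0.2]
opening: 0.445
gripper_force: 60.4
```

>>> send_rows([
  [0,0,0,35,-13,0,0],
  [0,0,0,35,-12,0,0],
  [0,0,0,5,0,20,0],
  [0,0,0,0,0,20,0],
  [0,0,0,0,0,15,0],
  [0,0,0,0,0,0,0],
  [0,0,0,0,0,0,0],
  [0,0,0,0,0,0,0],
])

```text
t: 19.7
position: [495.1, 162.0, 95.3]
orientation: [3.14, -0.001, 1.571]
force: [-0.2, -0.6, -1.5]
opening: 0.444
gripper_force: 60.4
```

Run:
```python
from fit import *
im,P=look(["crown_small"],[110],"w8")
circ(im,P,(495,160),52.5,66,0,(20,160),"small")
```

```text
19.7 [495.1 162.   95.3] [ 3.1398e+00 -6.0000e-04  1.5706e+00] 0.44359000985624975
crown_small 0.9 cen [320.2 263.1] area 6079.0 bbox [321.1 263.   84.9  90.7] -> [495.6 161.6] bb-> [496.  161.7]
small [494.72 161.1   52.11] n 47 rms 0.18
```

>>> send_rows([
  [0,0,0,0.7,-0.5,10,0],
  [0,0,0,0,0,3,0],
  [0,0,0,0,0,2,0],
  [0,0,0,0,0,1,0],
  [0,0,0,0,0,1,0],
  [0,0,0,0,0,0,0],
])

```text
t: 20.4
position: [493.8, 162.6, 76.9]
orientation: [-3.141, -0.0, 1.571]
force: [0.8, -0.6, -0.4]
opening: 0.44
gripper_force: 60.4
```

Run:
```python
from h import *
s=telemetry.sense();print(s["position"],s["force"],s["wrist_torque"])
```

```text
[493.81444786 162.56534336  76.92291984] [ 0.75765208 -0.55307123 -0.40960469] [-0.03891737  0.0238309  -0.01605079]
```

It entered without contact. Continuing to seat.

>>> send_rows([
  [0,0,0,0,0,1.5,0],
  [0,0,0,0,0,1.5,0],
  [0,0,0,0,0,1,0],
  [0,0,0,0,0,0.8,0],
  [0,0,0,0,0,0,0],
])

```text
t: 20.9
position: [493.8, 162.6, 72.5]
orientation: [-3.142, -0.0, 1.571]
force: [-2.3, -0.5, 3.2]
opening: 0.444
gripper_force: 60.8
```

Run:
```python
from h import *
s=telemetry.sense();print(s["position"],s["force"],s["wrist_torque"])
```

```text
[493.7878813  162.60031773  72.50648279] [-2.28168723 -0.50438548  3.23969738] [-0.20219939  0.450126   -0.00402623]
```

>>> send_rows([
  [0,0,0,0,0,0,1],
  [0,0,0,0,0,0,1],
  [0,0,0,0,0,0,1],
  [0,0,0,0,0,0,1],
  [0,0,0,0,0,-15,1],
  [0,0,0,0,0,-30,1],
  [0,0,0,0,0,-30,1],
  [0,0,0,0,0,-30,1],
  [0,0,0,0,0,-30,1],
  [0,0,0,0,0,0,1],
  [0,0,0,0,0,0,1],
  [0,0,0,0,0,0,1],
])

```text
t: 22.1
position: [493.2, 162.3, 206.0]
orientation: [-3.14, 0.001, 1.571]
force: [-0.8, -0.1, -0.7]
opening: 0.997
gripper_force: 0.0
```

Run:
```python
from fit import *
im,P=look(["crown_small","crown_large"],[93,95],"w9")
circ(im,P,(495,160),52.5,66,0,(0,360),"small"); circ(im,P,(665,144),61,66,0,(0,360),"large")
cv2.imwrite("pics/c9.png",cv2.resize(im[100:300,220:570],None,fx=2.2,fy=2.2,interpolation=cv2.INTER_CUBIC))
```

```text
22.1 [493.2 162.3 206. ] [-3.1398e+00  6.0000e-04  1.5709e+00] 0.996570474567377
crown_small 0.79 cen [321.3 193.1] area 1577.0 bbox [323.  192.4  43.2  45.8] -> [494.5 163.9] bb-> [496.  164.6]
crown_large 0.68 cen [507.8 212.6] area 3627.0 bbox [507.5 211.7  72.3  65.3] -> [660.7 146.8] bb-> [660.3 147.6]
crown_large 0.24 cen [321.7 184.7] area 7293.0 bbox [323.3 185.9 110.4 107. ] -> [494.8 171.9] bb-> [496.2 170.9]
small [494.57 160.99  52.01] n 120 rms 0.25
large [664.14 145.4   60.55] n 120 rms 0.31
```

View pics/c9.png

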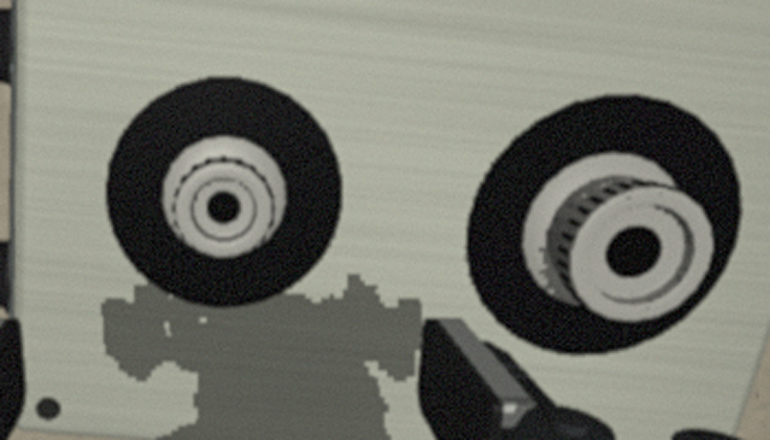

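Both crowns are upright in their cups, small at crop (222,205) and large at (635,250). Next is the small black cap.

>>> send_rows([
  [0,0,0,-36,-3,0,1],
  [0,0,0,-36,-3,0,1],
  [0,0,0,-36,-3,0,1],
  [0,0,0,-36,-3,0,1],
  [0,0,0,-36,-3,0,1],
  [0,0,0,-36,-3,0,1],
  [0,0,0,-36,-3,0,1],
  [0,0,0,-36,-2,10,1],
  [0,0,0,-34,0,20,1],
  [0,0,0,0,0,20,1],
  [0,0,0,0,0,0,1],
  [0,0,0,0,0,0,1],
])

```text
t: 23.45
position: [470.6, -158.6, 156.9]
orientation: [-3.14, -0.001, 1.572]
force: [0.1, -0.3, 0.6]
opening: 0.999
gripper_force: 0.0
```

Run:
```python
from fit import *
im,P=look(["cap_small"],[9],"w10")
u,_=cen(vision.trace("wrist","cap_small")[0])
for t in (30,45): disc(im,P,u,34,11,t,True,"capS"); 
disc(im,P,(320+0,u[1]+85),40,13,40,True,"near capL")
```

```text
23.45 [ 470.6 -158.6  156.9] [-3.1401e+00 -6.0000e-04  1.5717e+00] 0.9993185282236619
cap_small 0.77 cen [318.3 187.8] area 1578.0 bbox [318.8 187.9  48.   48.6] -> [ 469.  -160.2] bb-> [ 469.5 -160.3]
capS 318.5 188.4 [40.6 41.2] [ 469.2 -160.4] thr 30
capS 318.4 188.3 [41.2 41.7] [ 469.1 -160.2] thr 45
near capL 314.0 290.3 [52.8 55.9] [ 464.4 -273.3] thr 40
```

>>> send_rows([
  [0,0,0,-1.5,-1.5,25,1],
  [0,0,0,0,0,25,1],
  [0,0,0,0,0,25,1],
  [0,0,0,0,0,25,1],
  [0,0,0,0,0,20,1],
  [0,0,0,0,0,15,1],
  [0,0,0,0,0,8,1],
  [0,0,0,0,0,2,1],
  [0,0,0,0,0,0,1],
  [0,0,0,0,0,0,1],
])

```text
t: 24.6
position: [470.1, -161.0, 13.2]
orientation: [3.14, 0.0, 1.571]
force: [0.1, 0.9, 0.4]
opening: 0.997
gripper_force: 0.0
```

>>> send_rows([
  [0,0,0,0.7,-0.7,5,1],
  [0,0,0,0,0,5,1],
  [0,0,0,0,0,0,1],
  [0,0,0,0,0,0,0],
  [0,0,0,0,0,0,0],
  [0,0,0,0,0,0,0],
  [0,0,0,0,0,0,0],
  [0,0,0,0,0,0,0],
  [0,0,0,0,0,0,0],
  [0,0,0,0,0,0,0],
  [0,0,0,0,0,0,0],
  [0,0,0,0,0,0,0],
])

```text
t: 25.8
position: [469.0, -160.4, 2.8]
orientation: [3.141, 0.0, 1.571]
force: [-1.7, 1.3, 5.2]
opening: 0.473
gripper_force: 59.7
```

>>> send_rows([
  [0,0,0,0,0,-15,0],
  [0,0,0,0,0,-30,0],
  [0,0,0,0,0,-35,0],
  [0,0,0,0,0,-35,0],
  [0,0,0,0,0,-32,0],
  [0,0,0,36,3,0,0],
  [0,0,0,36,3,0,0],
  [0,0,0,36,3,0,0],
  [0,0,0,36,3,0,0],
  [0,0,0,36,3,0,0],
  [0,0,0,36,3,0,0],
  [0,0,0,36,3,0,0],
])

```text
t: 27.0
position: [489.5, 93.2, 149.3]
orientation: [3.141, -0.0, 1.571]
force: [-0.2, 0.0, -0.6]
opening: 0.474
gripper_force: 60.9
```

>>> send_rows([
  [0,0,0,36,2,0,0],
  [0,0,0,35,2,0,0],
  [0,0,0,0,0,15,0],
  [0,0,0,0,0,15,0],
  [0,0,0,0,0,10,0],
  [0,0,0,0,0,0,0],
  [0,0,0,0,0,0,0],
  [0,0,0,0,0,0,0],
])

```text
t: 27.8
position: [494.2, 162.7, 110.0]
orientation: [3.14, -0.001, 1.57]
force: [-0.3, -0.8, -1.4]
opening: 0.479
gripper_force: 60.9
```

Run:
```python
from fit import *
im,P=look(["cap_small"],[112],"w11")
circ(im,P,(495,160),52.5,66,0,(20,160),"small")
cv2.imwrite("pics/c11.png",cv2.resize(im[130:350,200:440],None,fx=2.5,fy=2.5,interpolation=cv2.INTER_CUBIC))
```

```text
27.8 [494.2 162.7 110. ] [ 3.1404e+00 -5.0000e-04  1.5703e+00] 0.4792631907399335
cap_small 0.64 cen [320.8 254.3] area 5849.0 bbox [322.2 254.4  88.   86.7] -> [495.  160.7] bb-> [495.8 160.7]
small [494.65 161.2   51.97] n 47 rms 0.19
```

View pics/c11.png

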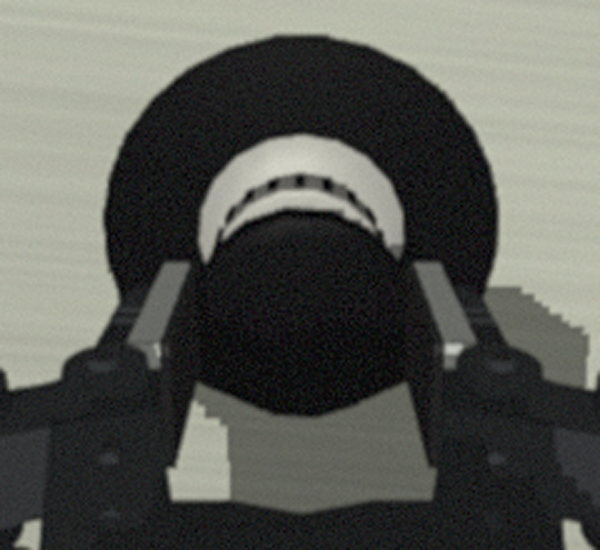

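The small cap hangs level in the fingers, centred at about crop (302,310), with the crown just behind it at (300,190). Lowering it in steps.

>>> send_rows([
  [0,0,0,0,-0.3,10,0],
  [0,0,0,0,0,2,0],
  [0,0,0,0,0,1.5,0],
  [0,0,0,0,0,1.5,0],
  [0,0,0,0,0,1,0],
  [0,0,0,0,0,0,0],
])

```text
t: 28.5
position: [493.3, 162.8, 93.1]
orientation: [-3.141, -0.0, 1.571]
force: [0.3, -0.9, -0.5]
opening: 0.476
gripper_force: 60.9
```

Run:
```python
from h import *
s=telemetry.sense();print(s["position"],s["force"],s["wrist_torque"])
```

```text
[493.28020508 162.78154     93.0940522 ] [ 0.34500103 -0.94969037 -0.50508911] [0.00674732 0.0084607  0.0367389 ]
```

Inside the well (z 93.1 is below 95.8). Continuing to seat.

>>> send_rows([
  [0,0,0,0,0,1,0],
  [0,0,0,0,0,1,0],
  [0,0,0,0,0,0.7,0],
  [0,0,0,0,0,0,0],
])

```text
t: 28.9
position: [493.4, 162.8, 90.9]
orientation: [3.141, -0.0, 1.571]
force: [-1.8, -1.2, 3.8]
opening: 0.474
gripper_force: 61.3
```

Run:
```python
from h import *
s=telemetry.sense();print(s["position"],s["force"],s["wrist_torque"])
```

```text
[493.39429427 162.81621175  90.89663322] [-1.79282614 -1.17423539  3.81263687] [-0.16006583  0.46868938  0.03004571]
```

Seated at the expected height. Releasing and moving on to the large black cap.

>>> send_rows([
  [0,0,0,0,0,0,1],
  [0,0,0,0,0,0,1],
  [0,0,0,0,0,0,1],
  [0,0,0,0,0,0,1],
  [0,0,0,0,0,-15,1],
  [0,0,0,0,0,-30,1],
  [0,0,0,0,0,-30,1],
  [0,0,0,0,0,-30,1],
  [0,0,0,0,0,-10,1],
  [0,0,0,0,0,0,1],
  [0,0,0,0,0,0,1],
])

```text
t: 30.0
position: [492.8, 162.6, 204.3]
orientation: [-3.14, 0.0, 1.571]
force: [0.5, -1.0, -1.2]
opening: 1.002
gripper_force: 0.0
```

Run:
```python
from fit import *
im,P=look(["cap_small"],[96],"w12")
circ(im,P,(495,160),52.5,66,0,(0,360),"small"); circ(im,P,(665,144),61,66,0,(0,360),"large")
```

```text
30.0 [492.8 162.6 204.3] [-3.1402e+00  4.0000e-04  1.5708e+00] 1.001775261746159
cap_small 0.71 cen [396.5 161.3] area 70022.0 bbox [412.7 172.2 429.  275.8] -> [557.4 193.1] bb-> [571.8 183.8]
small [494.67 160.92  51.96] n 120 rms 0.26
large [664.21 145.37  60.53] n 120 rms 0.26
```

>>> send_rows([
  [0,0,0,-37,-3,0,1],
  [0,0,0,-37,-3,0,1],
  [0,0,0,-37,-3,0,1],
  [0,0,0,-37,-3,0,1],
  [0,0,0,-37,-3,0,1],
  [0,0,0,-37,-3,0,1],
  [0,0,0,-37,-2,0,1],
  [0,0,0,-37,-2,0,1],
  [0,0,0,-37,-2,0,1],
  [0,0,0,-37,-1,10,1],
  [0,0,0,-36,0,20,1],
  [0,0,0,-28,0,20,1],
])

```text
t: 31.3
position: [467.3, -273.5, 153.9]
orientation: [-3.14, 0.0, 1.569]
force: [0.8, 0.8, -0.4]
opening: 1.003
gripper_force: 0.0
```

>>> send_rows([
  [0,0,0,0,0,0,1],
  [0,0,0,0,0,0,1],
])

```text
t: 31.5
position: [467.3, -271.2, 153.7]
orientation: [-3.138, -0.001, 1.569]
force: [-0.3, 0.2, -0.5]
opening: 0.997
gripper_force: 0.0
```

Run:
```python
from fit import *
im,P=look(["cap_large","screwdriver"],[10,15],"w13")
u,_=cen(vision.trace("wrist","cap_large")[0])
for t in (30,45): disc(im,P,(319,192),44,13,t,True,"capL")
o=np.hstack([cv2.resize(im[110:310,180:460],(420,300)),cv2.resize(cv2.imread("pics/w12.png")[120:280,220:420],(375,300))])
cv2.imwrite("pics/c13.png",o)
```

```text
31.5 [ 467.3 -271.2  153.7] [-3.1383e+00 -1.3000e-03  1.5693e+00] 0.9974641762573884
cap_large 0.97 cen [317.4 190.3] area 3025.0 bbox [317.4 189.3  60.9  63.7] -> [ 464.6 -274.3] bb-> [ 464.5 -273.2]
screwdriver 0.7 cen [172.1 138.1] area 4577.0 bbox [168.1 114.2  79.9 228.4] -> [ 329.9 -223.2] bb-> [ 329.1 -202. ]
capL 317.1 190.9 [59.2 60.1] [ 464.2 -274.1] thr 30
capL 317.1 190.9 [59.9 61.1] [ 464.3 -274.1] thr 45
```

View pics/c13.png

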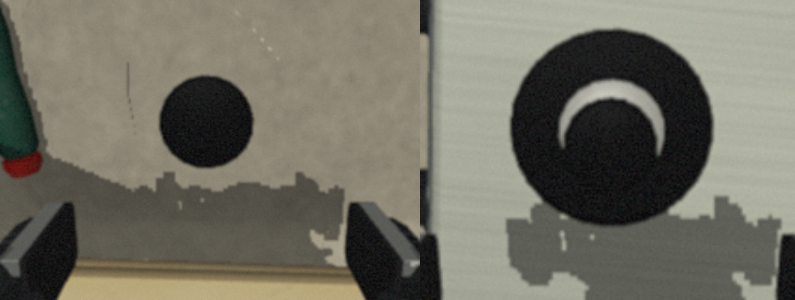

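Left of the picture, the large black cap is at crop (206,121) between the fingers and the red screwdriver end at (20,160) is clear of them. On the right, the small cap sits on its crown in its dish. Descending.

>>> send_rows([
  [0,0,0,-2,-2,25,1],
  [0,0,0,0,0,25,1],
  [0,0,0,0,0,25,1],
  [0,0,0,0,0,25,1],
  [0,0,0,0,0,20,1],
  [0,0,0,0,0,14,1],
  [0,0,0,0,0,6,1],
  [0,0,0,0,0,0,1],
  [0,0,0,0,0,0,1],
  [0,0,0,0,0,0,1],
])

```text
t: 32.7
position: [467.1, -273.6, 16.6]
orientation: [3.14, 0.001, 1.571]
force: [-0.7, 0.7, -0.7]
opening: 1.001
gripper_force: 0.0
```

>>> send_rows([
  [0,0,0,-0.5,-2,5,1],
  [0,0,0,0,0,5,1],
  [0,0,0,0,0,4,1],
  [0,0,0,0,0,0,1],
  [0,0,0,0,0,0,0],
  [0,0,0,0,0,0,0],
  [0,0,0,0,0,0,0],
  [0,0,0,0,0,0,0],
  [0,0,0,0,0,0,0],
  [0,0,0,0,0,0,0],
  [0,0,0,0,0,0,0],
  [0,0,0,0,0,0,0],
])

```text
t: 33.9
position: [464.6, -273.9, 2.3]
orientation: [3.141, 0.0, 1.571]
force: [-2.1, 2.3, 6.9]
opening: 0.685
gripper_force: 62.6
```

>>> send_rows([
  [0,0,0,0,0,-15,0],
  [0,0,0,0,0,-30,0],
  [0,0,0,0,0,-35,0],
  [0,0,0,0,0,-35,0],
  [0,0,0,0,0,-33,0],
  [0,0,0,35,17,0,0],
  [0,0,0,35,17,0,0],
  [0,0,0,35,17,0,0],
  [0,0,0,35,17,0,0],
  [0,0,0,35,17,0,0],
  [0,0,0,35,17,0,0],
  [0,0,0,35,17,0,0],
])

```text
t: 35.1
position: [583.7, -27.3, 149.5]
orientation: [-3.141, -0.0, 1.571]
force: [1.3, -0.8, -2.0]
opening: 0.689
gripper_force: 64.9
```

>>> send_rows([
  [0,0,0,35,17,0,0],
  [0,0,0,35,17,0,0],
  [0,0,0,35,17,0,0],
  [0,0,0,35,17,0,0],
  [0,0,0,36,12,0,0],
  [0,0,0,0,0,15,0],
  [0,0,0,0,0,15,0],
  [0,0,0,0,0,8,0],
  [0,0,0,0,0,0,0],
  [0,0,0,0,0,0,0],
  [0,0,0,0,0,0,0],
])

```text
t: 36.2
position: [663.8, 146.5, 112.5]
orientation: [3.14, -0.0, 1.57]
force: [-0.0, -0.2, -1.2]
opening: 0.686
gripper_force: 64.9
```

Run:
```python
from fit import *
im,P=look(["cap_large"],[115],"w14")
circ(im,P,(664,145),61,66,0,(20,160),"large")
```

```text
36.2 [663.8 146.5 112.5] [ 3.1402e+00 -3.0000e-04  1.5697e+00] 0.6861965942943927
cap_large 0.89 cen [320.5 256.4] area 11856.0 bbox [320.  256.2 120.2 126.6] -> [664.6 143.6] bb-> [664.3 143.7]
cap_large 0.69 cen [173.4 388.1] area 257.0 bbox [175.  388.5  28.6  23. ] -> [578.   58.9] bb-> [578.9  58.6]
large [663.98 145.13  60.81] n 47 rms 0.18
```

>>> send_rows([
  [0,0,0,0.5,-0.3,10,0],
  [0,0,0,0,0,3,0],
  [0,0,0,0,0,2,0],
  [0,0,0,0,0,1.5,0],
  [0,0,0,0,0,1,0],
  [0,0,0,0,0,0,0],
])

```text
t: 36.9
position: [663.2, 147.5, 94.2]
orientation: [3.141, 0.0, 1.571]
force: [-0.6, -0.0, 0.4]
opening: 0.689
gripper_force: 65.1
```

Run:
```python
from h import *
s=telemetry.sense();print(s["position"],s["force"],s["wrist_torque"])
```

```text
[663.2225772  147.5038713   94.23724782] [-0.618998   -0.0017144   0.35670744] [-0.23699828  0.07396355  0.02107489]
```

The boss is in the well with no force. Seating, then releasing.

>>> send_rows([
  [0,0,0,0,0,1,0],
  [0,0,0,0,0,1,0],
  [0,0,0,0,0,0.5,0],
  [0,0,0,0,0,0,0],
])

```text
t: 37.3
position: [663.3, 147.6, 92.6]
orientation: [3.141, -0.0, 1.571]
force: [-1.6, -2.5, 7.1]
opening: 0.686
gripper_force: 65.7
```

>>> send_rows([
  [0,0,0,0,0,0,1],
  [0,0,0,0,0,0,1],
  [0,0,0,0,0,0,1],
  [0,0,0,0,0,0,1],
  [0,0,0,0,0,-15,1],
  [0,0,0,0,0,-30,1],
  [0,0,0,0,0,-30,1],
  [0,0,0,0,0,-30,1],
  [0,0,0,0,-40,-30,1],
  [0,0,0,0,-40,0,1],
  [0,0,0,0,0,0,1],
  [0,0,0,0,0,0,1],
])

```text
t: 38.5
position: [582.6, 148.0, 228.2]
orientation: [3.14, -0.001, 1.571]
force: [0.1, -0.7, -0.5]
opening: 1.003
gripper_force: 0.0
```

Run:
```python
from fit import *
im,P=look(["cap_large","cap_small"],[100,97],"w15")
v=vision.grab_frame("side")
a=cv2.resize(im[60:260,160:480],(600,375),interpolation=cv2.INTER_CUBIC); b=cv2.resize(v[130:175,270:400],(600,208),interpolation=cv2.INTER_CUBIC)
cv2.imwrite("pics/c15.png",np.vstack([a,b]))
circ(im,P,(495,161),52.5,66,0,(0,360),"small"); circ(im,P,(664,145),61,66,0,(0,360),"large")
print(proj("wrist",[493.9,161,101],P),proj("wrist",[664,145.2,105],P))
```

```text
38.5 [582.6 148.  228.2] [ 3.1398e+00 -9.0000e-04  1.5715e+00] 1.0030022195830977
cap_large 0.96 cen [279.6 321.7] area 653.0 bbox [281.6 322.9  45.1  30.5] -> [540.6   5.8] bb-> [542.7   4.2]
cap_large 0.71 cen [407.2 192. ] area 3477.0 bbox [407.1 192.1  69.6  72.4] -> [664.7 147.1] bb-> [664.6 147.1]
cap_small 0.8 cen [224.2 174.7] area 1800.0 bbox [223.4 174.9  52.   48. ] -> [494.  162.7] bb-> [493.3 162.6]
cap_small 0.68 cen [306.5 148.1] area 63322.0 bbox [317.4 161.  405.7 268.4] -> [570.8 187.4] bb-> [580.7 175.6]
small [494.5  160.91  51.99] n 120 rms 0.27
large [664.03 145.27  60.47] n 120 rms 0.28
[222.83178419 177.37231227] [407.80531415 195.3523223 ]
```

View pics/c15.png

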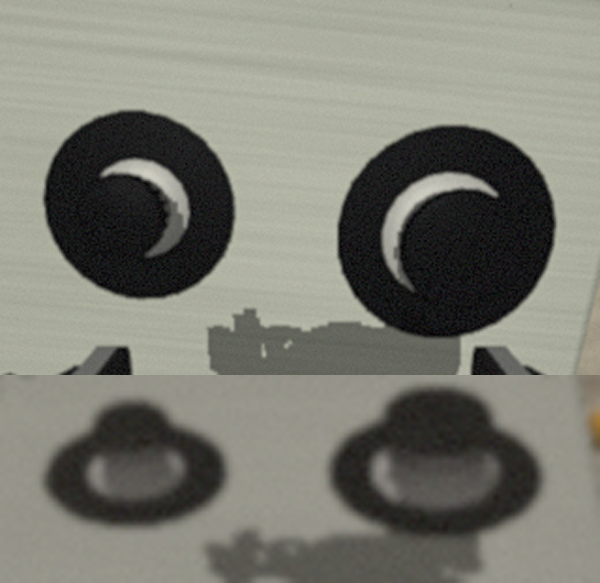

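Both caps sit level on their crowns, at crop (123,213) and (460,240) from above, and upright in the side view. The gripper is clear, so I'm handing in.

```bash
python3 -c "
from bench import env
print(env.close_job())"
```

```text
the job is handed in; nothing more can be done
None
```

I put both burners back together: each crown went to its expected seated height in the cup of its own size, each matching cap is level on top, and the job is handed in; no verdict was returned.

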